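# Tighten a heat-sink clamp to the first click

## Robot

A 6-joint arm with a two-finger parallel gripper is mounted at the origin on the work surface. World frame = base frame: x ahead of the robot, y to its left, z up, the work surface at z = 0. Lengths are in m, angles in rad, forces in N, time in s.
With the tool pointing down it reaches from about 0.325 to 0.75 m from the base axis. Payload 7.6 kg.
Tool frame: the origin (TCP) lies on the mounting face of the last link; the fingertips stand 173 mm ahead of it and the grasp point (between the pads) lies 155 mm ahead of it; z points along the fingers, y is the direction in which the jaws open and shut (so a half turn about z gives the same grasp; the last joint's range is limited). The gripper opens to 85 mm and grips with 20 to 120 N. Pads are 22 mm wide; open, the fingers measure 114 mm over their backs; the gripper's body (76 mm by 85 mm) begins 54 mm behind the grasp point. The pads swing forward as they close: fully open they stand 13 mm farther back than shut.
Start: joints at [-1.224, 0.052, 1.401, -0, 1.689, -0.07], TCP at [0.213, -0.48, 0.405] pointing down, gripper open.
Joint ranges: [-2.9, 2.9], [-0.91, 2.17], [0.12, 2.37], [-1.06, 4.2], [0.26, 2.73], [-2.93, 2.93]. Speed limits (rad/s): [2.57, 2.57, 3.01, 3.14, 3.14, 3.14].

## Interface

Orientations are given as a unit quaternion [x, y, z, w].
In Python, from workcell import r gives the robot as it stands.
- The arm moves only by the tool send_rows, never from a script. Its argument "increments" is a list of rows, each an object with "rot": the turn, a rotation vector about the world's x, y, z in degrees, a list of three; "translation": the shift along the world's x, y, z in mm, a list of three; "jaw": the finger opening in mm, from 0 to 85.4. A call has 1 to 8 rows; each row is the pose to reach, as a shift and turn from the pose measured when the call began; what a row does not reach only later rows make up. A row lasts 1/10 s, in which the tool goes at most 50 mm and 8.59 degrees, less where a joint would pass 70% of its speed; a pose out of reach is approached as far as the arm can. A call with a gripper value outside its range is refused whole. The fingers move at their own pace and stop on an object; "grip_force" is the grip in N (left out, the last holds). Time passes only in rows, so rows that repeat a pose let the fingers close. It gives the time, the measured TCP pose, the force and the opening at its end, in the units of the state.
- r.read_state(): the state, without advancing time (a new reading comes with each control period).
- r.capture(name): name is "side" or "top"; returns the picture (400x640x3 uint8, red, green, blue); there is no depth.
- r.get_calibration(name): a dict with "camera_matrix" (3x3 intrinsics, pixels), "R" (3x3) and "t" (3): a world point X has camera coordinates R X + t. Camera axes: x right, y down, z forward; pixel columns grow to the right and rows downward; lengths in m; the calibration is good to about 2 mm. A picture is of the moment at which its call begins. get_calibration takes no time and is no camera call.
- r.close_job(): hands the job in, once; it reports no verdict.
The state is a dict: "t": time; "qpos": joint angles; "joint_vel": joint speeds; "joint_efforts": joint torques, N m; "eef_pos": TCP position; "ee_rot": TCP orientation; "ft_force": force on the tool from outside, world axes, zero at the start; "ft_torque": the same for the moment, N m; "width": finger opening in m.
Only numpy, scipy, OpenCV 4.12 (cv2) and the standard library are available. Lean on these libraries where they do the work, as an engineer would, in place of code of your own. Each camera call takes 0.05 s, during which the arm holds its last target.

## Task

Pull the torque logger's red knob straight up to its on detent, then push the blue lever of the heat-sink clamp round clockwise (seen from above) until the clutch gives its first click, and stop there: it must not reach a second click. Leave the lever where it then stands, push the red knob fully back in, let go, and leave the other things on the bench where they are.

Things in the scene. Friction and masses are not known exactly. Their poses are not given: they have to be found in the camera images.
- clamp: heat-sink clamp fixed to the table: grey 170 x 140 mm base plate with a post, a finned aluminium heat sink on its far side, an orange disc (72 mm across, 62 to 76 mm above the table) and over it the dark hub (42 mm across, top 98 mm above the table) that carries the lever. Origin under the plate's centre, on the spindle axis
- spindle_axis (a point): fixed point on the clamp's vertical spindle axis, 88 mm above the table, at the height of the lever's centre line
- lever_push (a point): point on the centre line of the lever's blue grip, 150 mm from the spindle axis, 88 mm above the table: push here, sideways, clockwise seen from above. The lever is a level bar pointing roughly towards the robot; the blue grip is 20 mm thick and runs from 105 to 195 mm from the axis, a 12 mm steel rod inside that. Its sweep is free of things above 30 mm over the table
- spindle (a joint): turn of the orange disc (the clamp screw) in rad, growing clockwise seen from above; it turns stiffly (0.25 N m, about 2 N at the push point), stays where it is left, starts between 0.1 and 0.55 and is fully seated, against a hard stop, at 0.9
- clutch (a joint): turn of the lever against the orange disc, rad, clockwise; 0 at the start. With the disc seated, at about 1.3 N m (9 N at the push point) it slips and jumps ahead by itself to 0.26, the first click, and stays; pushed past 0.38 it jumps to 0.52, the second click (too far). On the disc a white line marks the lever's start, two black lines the first and second click
- logger: torque logger, a fixed grey box 120 x 100 x 50 mm with a flat top that carries the red knob; origin under its centre
- knob_top (a point): centre of the top face of the red push-pull knob, moving with it. The knob is upright, 25 mm across and 26 mm tall, on a 12 mm stem; pushed in, its top is 34 mm and its underside 8 mm above the logger's top. Free space all round it above the box
- knob (a joint): how far the knob is out, in m: 0 fully in (off), 0.014 fully out (on), upwards; it snaps over a detent half way (about 7 N either way) and stays at either end
- board: bystander: green circuit board with chips, 90 x 160 x 18 mm, lying flat; origin under its centre
- reel: bystander: steel-coloured solder reel, 56 mm across, 46 mm tall, standing; origin under its centre
- screwdriver: bystander: yellow-handled screwdriver about 170 mm long, lying flat
- flux_jar: bystander: small jar, 42 mm across, 50 mm tall; origin under its centre
- spray_can: bystander: white spray can, 54 mm across, 170 mm tall; origin under its centre
Not all that is in view belongs to the job. What is shaped like the logger but black or purple is not meant.

How it is judged:
By the outcome, as a careful person would: the job done as asked, in the order asked, and still so for the second after the job is handed in, with the robot touching nothing.
It also fails if it takes over 66 s, if anything falls off the work surface, if the arm or the gripper's body presses on something with over 40 N, if the wrist force passes 120 N, or if a joint passes its speed limit or range.

## Working session

There is one attempt and no reset: what is moved stays moved. The work goes in short steps, Python scripts to look and compute and a tool call to move; the robot and the scene stay as the last step left them, time stands still between calls to the robot, and variables do not carry over. Pictures are saved under pics/ and viewed, and the job is handed in when it is done.

Besides the shell and the picture viewer there is one more tool, called after "Request:" by a JSON object that holds its "fn" and its "kwargs", one argument or row to a line. send_rows: Moves the arm, as the interface text tells. Its arguments: {"type":"object","properties":{"increments":{"type":"array","items":{"type":"object","properties":{"rot":{"type":"array","items":{"type":"number"}},"translation":{"type":"array","items":{"type":"number"}},"jaw":{"type":"number"}}}},"grip_force":{"type":"number"}},"required":["increments"]}

```bash
mkdir -p pics; ls; python3 - <<'E'
from workcell import r
import cv2
for n in("side","top"):
    im=r.capture(n); cv2.imwrite(f"pics/{n}0.png",im[:,:,::-1])
    c=r.get_calibration(n); print(n,c)
s=r.read_state(); print(s)
E
```

```text
pics
side {'camera_matrix': array([[479.8019709 ,   0.        , 318.49992285],
       [  0.        , 479.8019709 , 201.50061   ],
       [  0.        ,   0.        ,   1.        ]]), 'R': array([[ 0.94840641, -0.3165076 , -0.01866078],
       [-0.24349497, -0.68940304, -0.68222697],
       [ 0.20306522,  0.65157224, -0.73090227]]), 't': array([-0.50612708,  0.18261692,  1.31929337])}
top {'camera_matrix': array([[437.37121244,   0.        , 322.53859932],
       [  0.        , 437.37121244, 205.4638326 ],
       [  0.        ,   0.        ,   1.        ]]), 'R': array([[-0.00338592, -0.99991396, -0.01267313],
       [-0.99392905,  0.00475881, -0.10992   ],
       [ 0.10997085,  0.01222401, -0.99385964]]), 't': array([-0.00754509,  0.53300636,  1.42511718])}
{'t': 0.1, 'qpos': array([-1.22431511e+00,  5.27313300e-02,  1.40161306e+00,  1.74598124e-05,
        1.68860828e+00, -7.02913320e-02]), 'joint_vel': array([-2.89170069e-05, -7.30478004e-04, -1.34868759e-03,  1.94279179e-04,
       -1.91874084e-04,  1.28393242e-03]), 'joint_efforts': array([ 1.30651060e-03, -3.82584214e+01, -3.60984564e+01,  6.42818407e-06,
        4.79152281e-03,  2.25302171e-05]), 'eef_pos': array([ 0.21254155, -0.48001701,  0.40398383]), 'ee_rot': array([ 9.78365601e-01,  2.06882304e-01, -8.50200838e-05, -6.74728926e-04]), 'ft_force': array([-0.26962202, -0.1236568 ,  0.16113916]), 'ft_torque': array([0.00748806, 0.03035757, 0.0254709 ]), 'width': 0.08562203794519183}
```

View pics/side0.png

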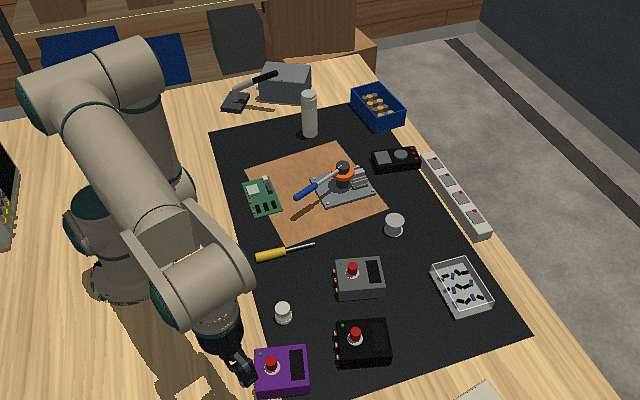

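View pics/top0.png

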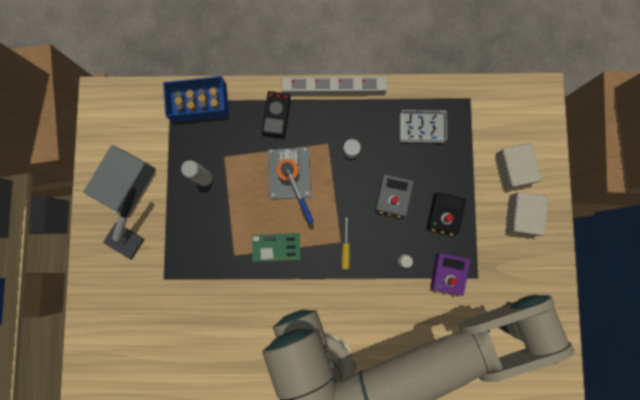

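```bash
cat > h.py <<'E'
import numpy as np,cv2
from workcell import r
C={n:r.get_calibration(n) for n in("side","top")}
def onplane(n,uv,z):
    c=C[n];R=np.array(c["R"]);t=np.array(c["t"]);K=np.array(c["camera_matrix"])
    d=R.T@np.linalg.inv(K)@np.array([uv[0],uv[1],1.]);o=-R.T@t
    return o+d*(z-o[2])/d[2]
def proj(n,X):
    c=C[n];p=c["camera_matrix"]@(np.array(c["R"])@np.array(X)+c["t"]);return p[:2]/p[2]
def tri(us,ut):
    P=[np.array(C[n]["camera_matrix"])@np.c_[C[n]["R"],C[n]["t"]] for n in("side","top")]
    X=cv2.triangulatePoints(P[0],P[1],np.array(us,float).reshape(2,1),np.array(ut,float).reshape(2,1));return (X[:3]/X[3]).ravel()
def mask(im,col):
    h=cv2.cvtColor(im,cv2.COLOR_RGB2HSV)
    H,S,V=[h[...,i].astype(int) for i in range(3)]
    if col=="red": return ((H<6)|(H>172))&(S>150)&(V>80)
    if col=="orange": return (H>=6)&(H<16)&(S>190)&(V>150)
    if col=="blue": return (H>100)&(H<125)&(S>140)&(V>60)
def blobs(im,col,amin=8):
    n,l,s,c=cv2.connectedComponentsWithStats(mask(im,col).astype(np.uint8))
    return [(s[i],c[i].round(1),l==i) for i in range(1,n) if s[i,4]>=amin]
E
python3 - <<'E'
from h import *
ims={n:cv2.imread(f"pics/{n}0.png")[:,:,::-1].copy() for n in C}
for n in C:
  for c in("red","orange","blue"):
    print(n,c,[(list(b[0]),list(b[1])) for b in blobs(ims[n],c)][:12])
s=cv2.resize(ims["side"][130:310,230:430],None,fx=4,fy=4,interpolation=cv2.INTER_CUBIC)[:,:,::-1]
cv2.imwrite("pics/sc.png",cv2.resize(s,(660,594)))
t=cv2.resize(ims["top"][140:260,260:420],None,fx=5,fy=5,interpolation=cv2.INTER_CUBIC)[:,:,::-1]
cv2.imwrite("pics/tc.png",t)
E
```

```text
side red [([np.int32(348), np.int32(262), np.int32(9), np.int32(8), np.int32(60)], [np.float64(352.1), np.float64(265.6)]), ([np.int32(350), np.int32(327), np.int32(11), np.int32(10), np.int32(87)], [np.float64(355.2), np.float64(331.2)]), ([np.int32(266), np.int32(356), np.int32(11), np.int32(10), np.int32(89)], [np.float64(270.5), np.float64(360.6)])]
side orange [([np.int32(331), np.int32(164), np.int32(5), np.int32(7), np.int32(22)], [np.float64(333.2), np.float64(167.5)]), ([np.int32(336), np.int32(165), np.int32(18), np.int32(13), np.int32(86)], [np.float64(347.0), np.float64(173.1)])]
side blue [([np.int32(40), np.int32(26), np.int32(75), np.int32(42), np.int32(1734)], [np.float64(73.9), np.float64(44.2)]), ([np.int32(145), np.int32(33), np.int32(47), np.int32(53), np.int32(1379)], [np.float64(171.0), np.float64(57.8)]), ([np.int32(350), np.int32(81), np.int32(57), np.int32(53), np.int32(1140)], [np.float64(378.5), np.float64(108.3)]), ([np.int32(293), np.int32(182), np.int32(25), np.int32(19), np.int32(162)], [np.float64(305.1), np.float64(191.0)]), ([np.int32(451), np.int32(
[... 895 characters left out ...]
nt32(449), np.int32(278), np.int32(8), np.int32(7), np.int32(38)], [np.float64(452.5), np.float64(281.0)])]
top orange []
top blue [([np.int32(167), np.int32(77), np.int32(59), np.int32(40), np.int32(586)], [np.float64(199.4), np.float64(102.6)]), ([np.int32(165), np.int32(87), np.int32(1), np.int32(9), np.int32(9)], [np.float64(165.0), np.float64(91.0)]), ([np.int32(180), np.int32(88), np.int32(7), np.int32(15), np.int32(38)], [np.float64(183.6), np.float64(93.5)]), ([np.int32(191), np.int32(88), np.int32(8), np.int32(9), np.int32(29)], [np.float64(195.2), np.float64(90.6)]), ([np.int32(300), np.int32(199), np.int32(12), np.int32(24), np.int32(103)], [np.float64(305.7), np.float64(210.7)])]
```

View pics/sc.png

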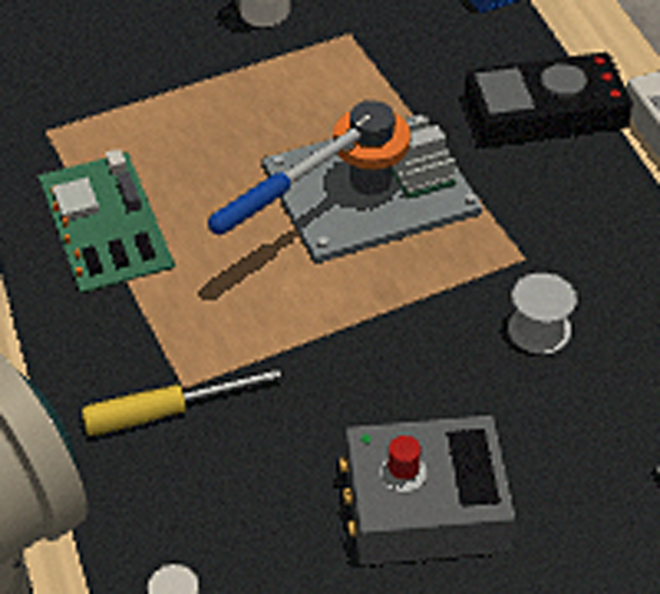

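View pics/tc.png

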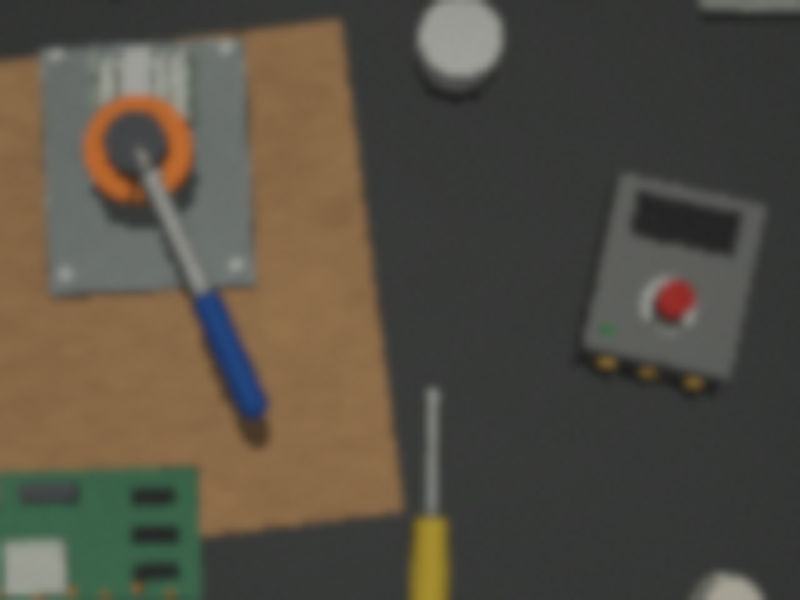

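```bash
python3 - <<'E'
from h import *
print("knob top",onplane("top",(395,199.6),.084),onplane("side",(352.3,264.6),.084),tri((352.3,264.6),(395,199.6)))
print("hub",onplane("top",(287,168.4),.098),onplane("side",(230+375/3.3,130+117/3.3),.098))
print("disc",onplane("top",(287.7,169.8),.076),onplane("side",(230+372/3.3,130+138/3.3),.076))
print("grip c",onplane("top",(305.7,210.7),.088),onplane("side",(305.1,191.0),.088))
a=onplane("top",(260+208/5,140+297/5),.088);b=onplane("top",(260+254/5,140+412/5),.088);print(a,b)
for n,uv in(("top",(346,248)),("top",(405.5,261)),("top",(196,172))):print(uv,onplane(n,uv,.02))
E
```

```text
knob top [ 0.54467793 -0.24218275  0.084     ] [ 0.54463372 -0.24162047  0.084     ] [ 0.5445126  -0.24206215  0.08466407]
hub [0.64527462 0.10278881 0.098     ] [0.6474053  0.09638284 0.098     ]
disc [0.64498907 0.10256693 0.076     ] [0.64363059 0.09291811 0.076     ]
grip c [0.50994326 0.04329539 0.088     ] [0.50865065 0.04214376 0.088     ]
[0.54630675 0.05644264 0.088     ] [0.47250814 0.02704698 0.088     ]
(346, 248) [ 0.39202001 -0.08676868  0.02      ]
(405.5, 261) [ 0.34871734 -0.28217194  0.02      ]
(196, 172) [0.65012619 0.4187606  0.02      ]
```

Request:
{"fn": "send_rows", "kwargs": {
  "increments": [
    {"translation": [37, 26, 0], "rot": [0, 0, 0], "jaw": 70},
    {"translation": [75, 54, -20], "rot": [0, 0, 0], "jaw": 70},
    {"translation": [112, 80, -40], "rot": [0, 0, 0], "jaw": 70},
    {"translation": [150, 107, -60], "rot": [0, 0, 0], "jaw": 70},
    {"translation": [187, 134, -80], "rot": [0, 0, 0], "jaw": 70},
    {"translation": [225, 161, -90], "rot": [0, 0, 0], "jaw": 70},
    {"translation": [262, 188, -100], "rot": [0, 0, 0], "jaw": 70},
    {"translation": [300, 215, -104], "rot": [0, 0, 0], "jaw": 70}
  ],
  "grip_force": 45
}}

```text
t: 0.9
eef_pos: [0.5136, -0.2634, 0.2982]
ee_rot: [0.978, 0.207, -0.001, -0.002]
ft_force: [0.3, -0.9, 0.7]
width: 0.0697
```

Request:
{"fn": "send_rows", "kwargs": {
  "increments": [
    {"translation": [32, 23, 0], "rot": [0, 0, 0], "jaw": 70},
    {"translation": [32, 23, 0], "rot": [0, 0, 0], "jaw": 70},
    {"translation": [32, 23, 0], "rot": [0, 0, 0], "jaw": 70}
  ]
}}

```text
t: 1.2
eef_pos: [0.546, -0.2398, 0.2973]
ee_rot: [0.978, 0.208, -0.002, -0.002]
ft_force: [0.2, 0.2, 0.4]
width: 0.0699
```

Request:
{"fn": "send_rows", "kwargs": {
  "increments": [
    {"translation": [-1, -2, -25], "rot": [0, 0, 0], "jaw": 60},
    {"translation": [-1, -2, -50], "rot": [0, 0, 0], "jaw": 60},
    {"translation": [-1, -2, -67], "rot": [0, 0, 0], "jaw": 60},
    {"translation": [-1, -2, -67], "rot": [0, 0, 0], "jaw": 60},
    {"translation": [-1, -2, -67], "rot": [0, 0, 0], "jaw": 60}
  ]
}}

```text
t: 1.7
eef_pos: [0.5445, -0.2426, 0.2309]
ee_rot: [0.978, 0.207, -0.002, -0.002]
ft_force: [0.9, 0.6, 0.4]
width: 0.0598
```

```bash
python3 - <<'E'
from h import *
s=r.read_state();print(s["eef_pos"],s["ft_force"],s["width"])
s=r.capture("side");t=r.capture("top")
a=cv2.resize(s[200:320,290:430],(700,600),interpolation=cv2.INTER_CUBIC)
cv2.imwrite("pics/k1.png",a[:,:,::-1])
E
```

```text
[ 0.54446392 -0.24261612  0.23090106] [0.85749952 0.60220113 0.39910353] 0.05977597332502445
```

View pics/k1.png

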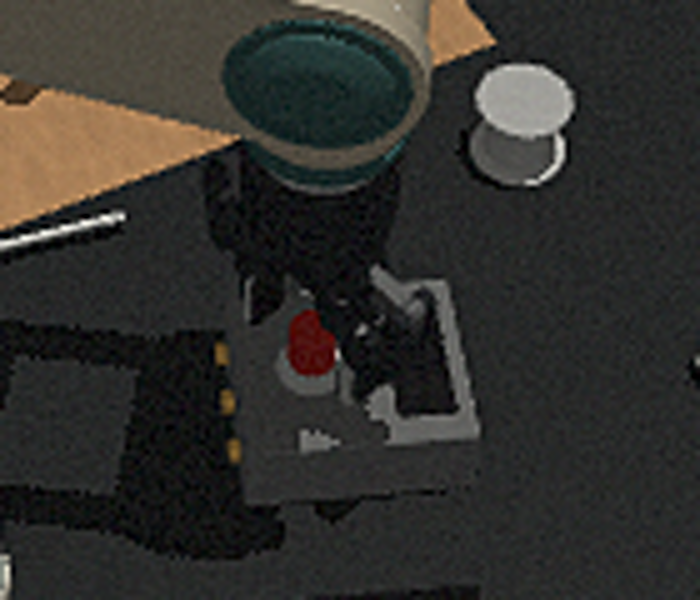

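The knob (around (310,340) in the crop) sits between the two open fingers, so I'll close on it.

Request:
{"fn": "send_rows", "kwargs": {
  "increments": [
    {"translation": [0, 0, 0], "rot": [0, 0, 0], "jaw": 30},
    {"translation": [0, 0, 0], "rot": [0, 0, 0], "jaw": 15},
    {"translation": [0, 0, 0], "rot": [0, 0, 0], "jaw": 15},
    {"translation": [0, 0, 0], "rot": [0, 0, 0], "jaw": 15},
    {"translation": [0, 0, 0], "rot": [0, 0, 0], "jaw": 15},
    {"translation": [0, 0, 0], "rot": [0, 0, 0], "jaw": 15}
  ],
  "grip_force": 50
}}

```text
t: 2.4
eef_pos: [0.5453, -0.2427, 0.2333]
ee_rot: [0.978, 0.207, -0.0, -0.0]
ft_force: [-0.4, -0.8, 6.2]
width: 0.0235
```

Request:
{"fn": "send_rows", "kwargs": {
  "increments": [
    {"translation": [0, 0, 3], "rot": [0, 0, 0], "jaw": 15},
    {"translation": [0, 0, 6], "rot": [0, 0, 0], "jaw": 15},
    {"translation": [0, 0, 9], "rot": [0, 0, 0], "jaw": 15},
    {"translation": [0, 0, 12], "rot": [0, 0, 0], "jaw": 15},
    {"translation": [0, 0, 14], "rot": [0, 0, 0], "jaw": 15},
    {"translation": [0, 0, 14], "rot": [0, 0, 0], "jaw": 15}
  ]
}}

```text
t: 3.0
eef_pos: [0.5452, -0.2427, 0.2473]
ee_rot: [0.978, 0.207, -0.0, -0.0]
ft_force: [0.0, -1.7, -0.3]
width: 0.0232
```

Request:
{"fn": "send_rows", "kwargs": {
  "increments": [
    {"translation": [0, 0, 1], "rot": [0, 0, 0], "jaw": 15},
    {"translation": [0, 0, 2], "rot": [0, 0, 0], "jaw": 15},
    {"translation": [0, 0, 2], "rot": [0, 0, 0], "jaw": 15}
  ]
}}

```text
t: 3.3
eef_pos: [0.5452, -0.2427, 0.2475]
ee_rot: [0.978, 0.207, -0.0, -0.0]
ft_force: [6.1, -3.3, -11.5]
width: 0.0232
```

```bash
python3 - <<'E'
from h import *
s=r.capture("side")
a=cv2.resize(s[200:320,290:430],(700,600),interpolation=cv2.INTER_CUBIC)
cv2.imwrite("pics/k2.png",a[:,:,::-1])
E
```

```text
(no output)
```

View pics/k2.png

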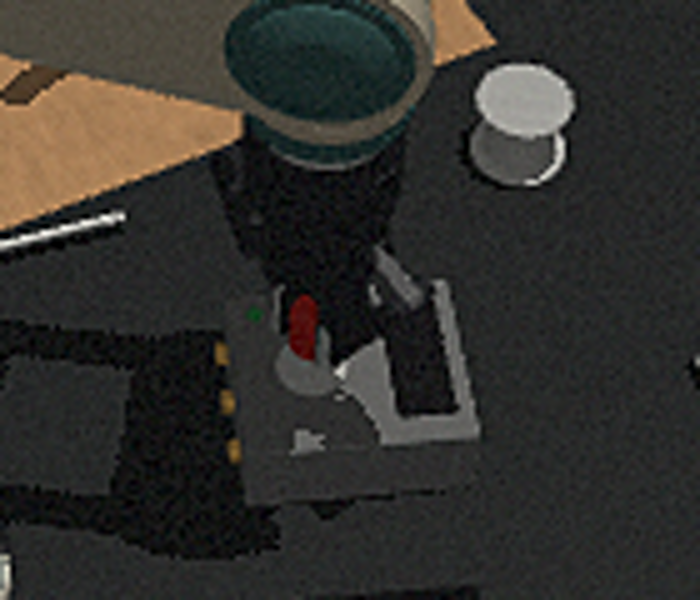

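The knob is held and has risen clear of the box. Force climbed at z=0.2475 without further travel, so it is at its upper stop. Releasing.

Request:
{"fn": "send_rows", "kwargs": {
  "increments": [
    {"translation": [0, 0, 0], "rot": [0, 0, 0], "jaw": 60},
    {"translation": [0, 0, 0], "rot": [0, 0, 0], "jaw": 60},
    {"translation": [0, 0, 0], "rot": [0, 0, 0], "jaw": 60},
    {"translation": [0, 0, 0], "rot": [0, 0, 0], "jaw": 60},
    {"translation": [0, 0, 30], "rot": [0, 0, 0], "jaw": 60},
    {"translation": [0, 0, 60], "rot": [0, 0, 0], "jaw": 60},
    {"translation": [0, 40, 80], "rot": [0, 0, 0], "jaw": 30},
    {"translation": [0, 85, 80], "rot": [0, 0, 0], "jaw": 0}
  ]
}}

```text
t: 4.15
eef_pos: [0.5454, -0.1579, 0.3318]
ee_rot: [0.979, 0.206, 0.003, 0.001]
ft_force: [1.0, 1.2, -0.5]
width: 0.032
```

```bash
python3 - <<'E'
from h import *
s=r.capture("side");t=r.capture("top")
a=cv2.resize(s[200:320,290:430],(700,600),interpolation=cv2.INTER_CUBIC)
cv2.imwrite("pics/k3.png",a[:,:,::-1])
print([(list(b[0]),list(b[1])) for b in blobs(s,"red")])
print([(list(b[0]),list(b[1])) for b in blobs(t,"red")])
E
```

```text
[([np.int32(348), np.int32(259), np.int32(10), np.int32(8), np.int32(61)], [np.float64(352.3), np.float64(262.4)]), ([np.int32(350), np.int32(327), np.int32(11), np.int32(10), np.int32(85)], [np.float64(355.3), np.float64(331.2)]), ([np.int32(266), np.int32(356), np.int32(11), np.int32(10), np.int32(89)], [np.float64(270.5), np.float64(360.6)])]
[([np.int32(277), np.int32(94), np.int32(3), np.int32(3), np.int32(8)], [np.float64(277.9), np.float64(95.1)]), ([np.int32(445), np.int32(214), np.int32(9), np.int32(7), np.int32(44)], [np.float64(449.3), np.float64(217.5)]), ([np.int32(449), np.int32(278), np.int32(8), np.int32(7), np.int32(38)], [np.float64(452.5), np.float64(281.0)])]
```

View pics/k3.png

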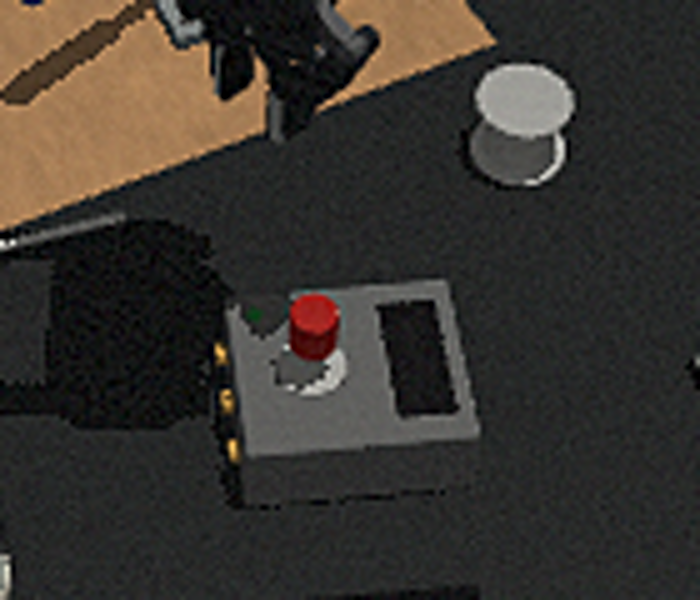

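The knob stands out, with its top about 3 px higher in the side view. Next I'll go beside the lever grip.

Request:
{"fn": "send_rows", "kwargs": {
  "increments": [
    {"translation": [-5, 40, -10], "rot": [0, 0, 0], "jaw": 0},
    {"translation": [-10, 80, -20], "rot": [0, 0, 0], "jaw": 0},
    {"translation": [-15, 120, -30], "rot": [0, 0, 0], "jaw": 0},
    {"translation": [-19, 150, -50], "rot": [0, 0, 0], "jaw": 0},
    {"translation": [-19, 154, -75], "rot": [0, 0, 0], "jaw": 0},
    {"translation": [-19, 154, -92], "rot": [0, 0, 0], "jaw": 0},
    {"translation": [-19, 154, -92], "rot": [0, 0, 0], "jaw": 0}
  ]
}}

```text
t: 4.95
eef_pos: [0.5256, 0.0003, 0.2344]
ee_rot: [0.978, 0.21, -0.002, -0.001]
ft_force: [0.5, -0.5, -0.5]
width: -0.0003
```

```bash
python3 - <<'E'
from h import *
s=r.capture("side");t=r.capture("top")
a=cv2.resize(s[140:230,260:380],(800,600),interpolation=cv2.INTER_CUBIC)
cv2.imwrite("pics/l1.png",a[:,:,::-1])
E
```

```text
(no output)
```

View pics/l1.png

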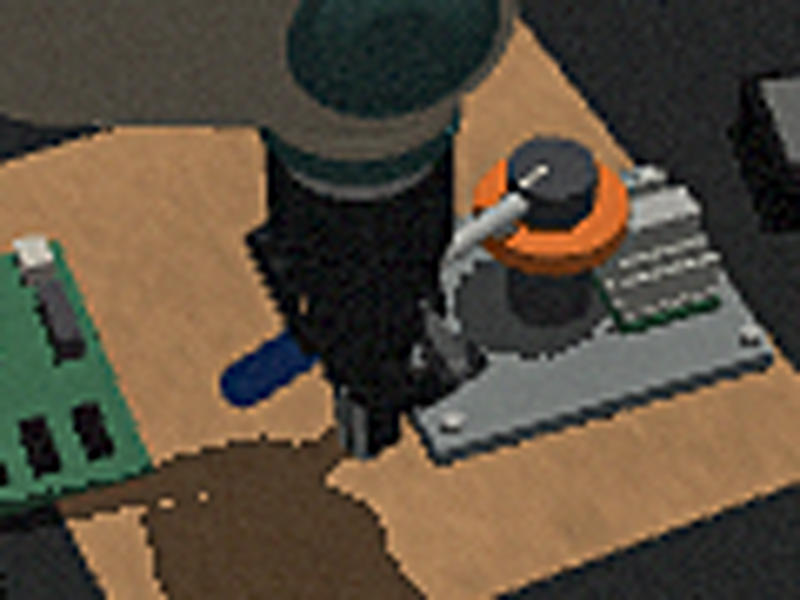

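The closed fingers stand on the -y side of the blue grip (tips near (365,440) in the crop), clear of it. I'll compute the arc.

```bash
cat > arc.py <<'E'
from h import *
ax=np.array([.647,.100])
s=r.read_state();p=s["eef_pos"][:2]
print(s["eef_pos"],s["ft_force"].round(1))
d=p-ax
# current effective angle of lever if in contact (offset 25 mm)
phi=np.arctan2(d[1],-d[0]); rho=np.hypot(*d)
th0=np.degrees(phi)+np.degrees(np.arcsin(.025/rho)); print("lever deg at contact",th0,"radius",rho)
for th in np.arange(-26,50,2):
    a=np.radians(th);u=np.array([-np.cos(a),np.sin(a)]);v=np.array([np.sin(a),np.cos(a)])
    q=ax+.15*u-.025*v
    print(th,((q-p)*1000).round(1))
E
python3 arc.py
```

```text
[ 5.26615537e-01 -1.08195529e-04  2.37503413e-01] [1.5 0.4 1.1]
lever deg at contact -30.557985008343888 radius 0.15656969591866687
-26 [-3.5 11.9]
-24 [-6.5 16.3]
-22 [-9.3 20.7]
-20 [-12.   25.3]
-18 [-14.5  30. ]
-16 [-16.9  34.7]
-14 [-19.1  39.6]
-12 [-21.1  44.5]
-10 [-23.   49.4]
-8 [-24.7  54.5]
-6 [-26.2  59.6]
-4 [-27.5  64.7]
-2 [-28.7  69.9]
0 [-29.6  75.1]
2 [-30.4  80.4]
4 [-31.   85.6]
6 [-31.4  90.9]
8 [-31.6  96.2]
10 [-31.7 101.5]
12 [-31.5 106.8]
14 [-31.2 112.1]
16 [-30.7 117.4]
18 [-30.  122.7]
20 [-29.1 127.9]
22 [-28.1 133.1]
24 [-26.8 138.3]
26 [-25.4 143.4]
28 [-23.8 148.5]
30 [-22.  153.5]
32 [-20.1 158.4]
34 [-18.  163.3]
36 [-15.7 168.1]
38 [-13.2 172.8]
40 [-10.6 177.4]
42 [ -7.8 181.9]
44 [ -4.9 186.3]
46 [ -1.8 190.6]
48 [  1.4 194.9]
```

Request:
{"fn": "send_rows", "kwargs": {
  "increments": [
    {"translation": [-6, 16, 0], "rot": [0, 0, 0], "jaw": 0},
    {"translation": [-9, 21, 0], "rot": [0, 0, 0], "jaw": 0},
    {"translation": [-12, 25, 0], "rot": [0, 0, -2], "jaw": 0},
    {"translation": [-14.5, 30, 0], "rot": [0, 0, -4], "jaw": 0},
    {"translation": [-17, 35, 0], "rot": [0, 0, -6], "jaw": 0},
    {"translation": [-19, 39.5, 0], "rot": [0, 0, -8], "jaw": 0},
    {"translation": [-21, 44.5, 0], "rot": [0, 0, -10], "jaw": 0},
    {"translation": [-23, 49.5, 0], "rot": [0, 0, -12], "jaw": 0}
  ]
}}

```text
t: 5.85
eef_pos: [0.5035, 0.0497, 0.2385]
ee_rot: [0.994, 0.105, 0.002, -0.0]
ft_force: [-0.0, -2.5, 0.9]
width: 0.0001
```

```bash
python3 arc.py; python3 - <<'E'
from h import *
t=r.capture("side")
a=cv2.resize(t[140:230,260:380],(800,600),interpolation=cv2.INTER_CUBIC)
cv2.imwrite("pics/l2.png",a[:,:,::-1])
E
```

```text
[0.50347241 0.04966558 0.23852767] [-0.  -2.5  0.9]
lever deg at contact -9.864997205424316 radius 0.1520977469723622
-26 [ 19.7 -37.9]
-24 [ 16.7 -33.5]
-22 [ 13.8 -29. ]
-20 [ 11.1 -24.5]
-18 [  8.6 -19.8]
-16 [  6.2 -15. ]
-14 [  4.  -10.2]
-12 [ 2.  -5.3]
-10 [ 0.1 -0.3]
-8 [-1.5  4.7]
-6 [-3.   9.8]
-4 [-4.4 14.9]
-2 [-5.5 20.1]
0 [-6.5 25.3]
2 [-7.3 30.6]
4 [-7.9 35.9]
6 [-8.3 41.2]
8 [-8.5 46.5]
10 [-8.5 51.8]
12 [-8.4 57.1]
14 [-8.1 62.4]
16 [-7.6 67.6]
18 [-6.9 72.9]
20 [-6.  78.1]
22 [-4.9 83.3]
24 [-3.7 88.5]
26 [-2.3 93.6]
28 [-0.7 98.7]
30 [  1.1 103.7]
32 [  3.1 108.6]
34 [  5.2 113.5]
36 [  7.5 118.3]
38 [  9.9 123. ]
40 [ 12.6 127.6]
42 [ 15.3 132.1]
44 [ 18.3 136.5]
46 [ 21.3 140.9]
48 [ 24.6 145.1]
```

View pics/l2.png

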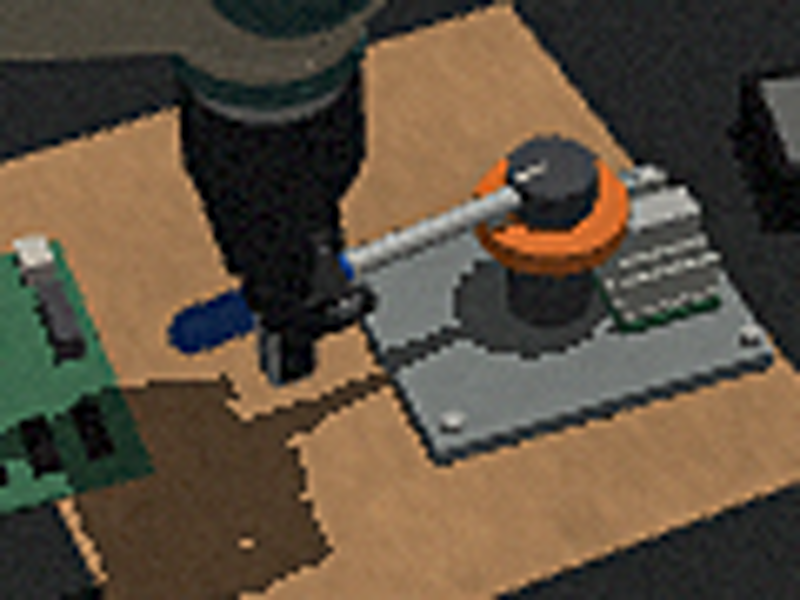

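The fingers are pushing the grip with 2.5 N and the disc is turning with it. I'll continue in short steps.

Request:
{"fn": "send_rows", "kwargs": {
  "increments": [
    {"translation": [-1.5, 5, 0], "rot": [0, 0, -2], "jaw": 0},
    {"translation": [-3, 10, 0], "rot": [0, 0, -4], "jaw": 0},
    {"translation": [-4.5, 15, 0], "rot": [0, 0, -6], "jaw": 0},
    {"translation": [-5.5, 20, 0], "rot": [0, 0, -8], "jaw": 0}
  ]
}}

```text
t: 6.3
eef_pos: [0.4976, 0.0704, 0.239]
ee_rot: [0.999, 0.035, 0.002, 0.0]
ft_force: [-2.0, -2.5, 0.0]
width: 0.0
```

Request:
{"fn": "send_rows", "kwargs": {
  "increments": [
    {"translation": [-1, 5, 0], "rot": [0, 0, -2], "jaw": 0},
    {"translation": [-1.8, 10, 0], "rot": [0, 0, -4], "jaw": 0}
  ]
}}

```text
t: 6.5
eef_pos: [0.4956, 0.0805, 0.2395]
ee_rot: [1.0, -0.0, 0.002, 0.0]
ft_force: [-1.0, -1.7, -1.3]
width: 0.0003
```

Request:
{"fn": "send_rows", "kwargs": {
  "increments": [
    {"translation": [-0.6, 5, 0], "rot": [0, 0, -2], "jaw": 0},
    {"translation": [-1, 10, 0], "rot": [0, 0, -4], "jaw": 0}
  ]
}}

```text
t: 6.7
eef_pos: [0.4943, 0.0907, 0.2398]
ee_rot: [0.999, -0.036, 0.002, 0.001]
ft_force: [0.2, -1.4, -0.7]
width: 0.0001
```

Request:
{"fn": "send_rows", "kwargs": {
  "increments": [
    {"translation": [-0.2, 5, 0], "rot": [0, 0, -2], "jaw": 0},
    {"translation": [-0.2, 10, 0], "rot": [0, 0, -4], "jaw": 0}
  ]
}}

```text
t: 6.9
eef_pos: [0.4939, 0.1009, 0.2402]
ee_rot: [0.997, -0.071, 0.002, 0.001]
ft_force: [-0.9, -1.4, -0.7]
width: 0.0003
```

Request:
{"fn": "send_rows", "kwargs": {
  "increments": [
    {"translation": [0, 5, 0], "rot": [0, 0, -2], "jaw": 0},
    {"translation": [0.3, 10, 0], "rot": [0, 0, -4], "jaw": 0}
  ]
}}

```text
t: 7.1
eef_pos: [0.4939, 0.1111, 0.2406]
ee_rot: [0.994, -0.106, 0.002, 0.001]
ft_force: [-1.4, -1.4, -0.3]
width: 0.0
```

```bash
python3 arc.py|head -2; python3 - <<'E'
from h import *
t=r.capture("side")
a=cv2.resize(t[140:230,260:380],(800,600),interpolation=cv2.INTER_CUBIC)
cv2.imwrite("pics/l3.png",a[:,:,::-1])
E
```

```text
[0.4939405  0.11112493 0.24057674] [-1.4 -1.4 -0.3]
lever deg at contact 13.532736186969537 radius 0.15346326509768482
```

View pics/l3.png

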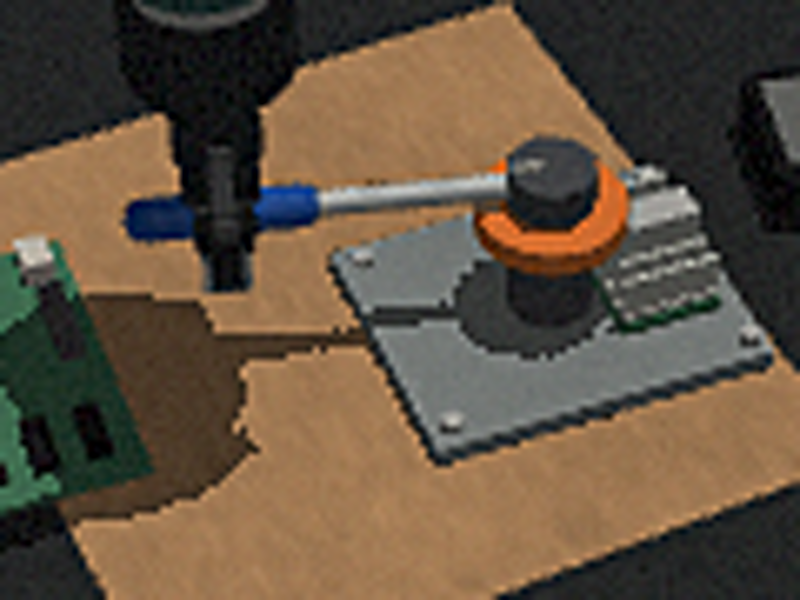

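Still in contact, about 35° turned, force about 2 N: not seated yet.

Request:
{"fn": "send_rows", "kwargs": {
  "increments": [
    {"translation": [0.4, 5, 0], "rot": [0, 0, -2], "jaw": 0},
    {"translation": [1, 10, 0], "rot": [0, 0, -4], "jaw": 0}
  ]
}}

```text
t: 7.35
eef_pos: [0.4948, 0.1217, 0.2409]
ee_rot: [0.99, -0.141, 0.002, 0.002]
ft_force: [-1.5, -2.0, -2.1]
width: -0.0001
```

Request:
{"fn": "send_rows", "kwargs": {
  "increments": [
    {"translation": [0.8, 5, 0], "rot": [0, 0, -2], "jaw": 0},
    {"translation": [1.7, 10, 0], "rot": [0, 0, -4], "jaw": 0}
  ]
}}

```text
t: 7.55
eef_pos: [0.4961, 0.131, 0.2408]
ee_rot: [0.984, -0.176, 0.001, 0.003]
ft_force: [-3.0, -8.4, -0.4]
width: 0.0
```

Request:
{"fn": "send_rows", "kwargs": {
  "increments": [
    {"translation": [1.2, 5, 0], "rot": [0, 0, -2], "jaw": 0}
  ]
}}

```text
t: 7.65
eef_pos: [0.497, 0.1353, 0.2407]
ee_rot: [0.981, -0.193, 0.001, 0.005]
ft_force: [-2.5, -5.3, 0.4]
width: -0.0002
```

```bash
python3 - <<'E'
from h import *
t=r.capture("side")
print(r.read_state()["ft_force"],r.read_state()["eef_pos"])
a=cv2.resize(t[140:230,260:380],(800,600),interpolation=cv2.INTER_CUBIC)
cv2.imwrite("pics/l4.png",a[:,:,::-1])
E
```

```text
[-1.86711841 -5.45218202 -0.87385429] [0.49712415 0.13587483 0.240781  ]
```

View pics/l4.png

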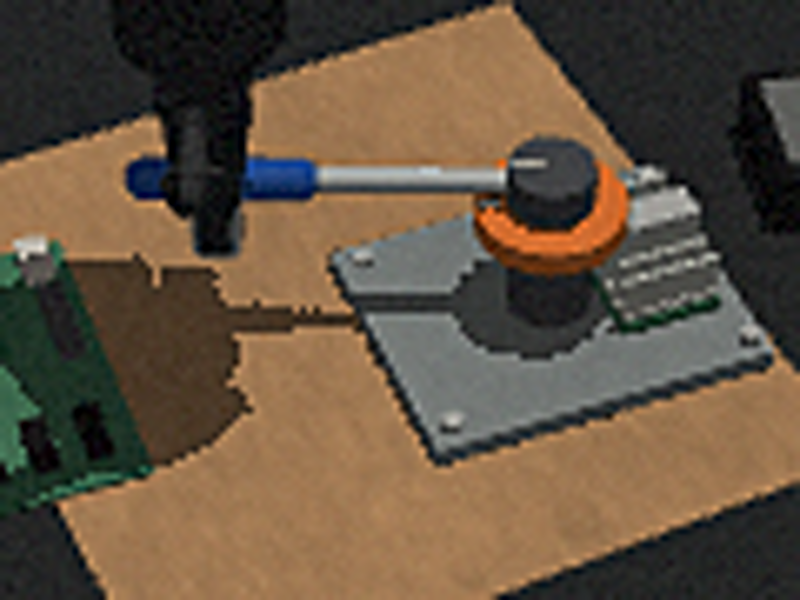

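No jump yet: the lever is still against the fingers and the force is raised. Smaller steps from here.

Request:
{"fn": "send_rows", "kwargs": {
  "increments": [
    {"translation": [1, 4, 0], "rot": [0, 0, -1.5], "jaw": 0}
  ]
}}

```text
t: 7.8
eef_pos: [0.4979, 0.1395, 0.2409]
ee_rot: [0.978, -0.206, 0.0, 0.005]
ft_force: [0.1, -1.6, -1.3]
width: -0.0005
```

Request:
{"fn": "send_rows", "kwargs": {
  "increments": [
    {"translation": [1, 4, 0], "rot": [0, 0, -1.5], "jaw": 0}
  ]
}}

```text
t: 7.9
eef_pos: [0.4989, 0.1435, 0.2413]
ee_rot: [0.976, -0.219, 0.001, 0.005]
ft_force: [0.2, 0.6, 0.1]
width: -0.0001
```

```bash
python3 - <<'E'
from h import *
t=r.capture("side")
print(r.read_state()["ft_force"],r.read_state()["eef_pos"])
a=cv2.resize(t[140:230,260:380],(800,600),interpolation=cv2.INTER_CUBIC)
cv2.imwrite("pics/l5.png",a[:,:,::-1])
E
```

```text
[-0.12621078 -0.00095479  0.38241661] [0.49900716 0.14395808 0.24144798]
```

View pics/l5.png

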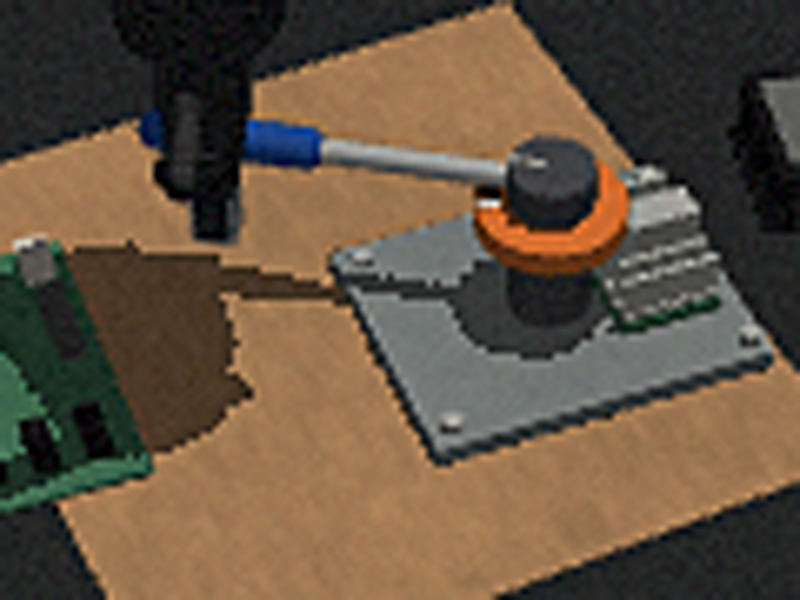

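It has clicked: the white line is now exposed at (488,203), the lever has left the fingers and the force is zero. I'll back off and lift.

Request:
{"fn": "send_rows", "kwargs": {
  "increments": [
    {"translation": [-6, -20, 0], "rot": [0, 0, 0], "jaw": 0},
    {"translation": [-10, -40, 10], "rot": [0, 0, 0], "jaw": 0},
    {"translation": [-10, -60, 50], "rot": [0, 0, 0], "jaw": 0},
    {"translation": [-5, -100, 70], "rot": [0, 0, 0], "jaw": 0},
    {"translation": [5, -145, 75], "rot": [0, 0, 0], "jaw": 0},
    {"translation": [15, -190, 75], "rot": [0, 0, 0], "jaw": 0}
  ]
}}

```text
t: 8.55
eef_pos: [0.5142, -0.0475, 0.3189]
ee_rot: [0.976, -0.218, 0.003, 0.004]
ft_force: [0.2, -0.0, 1.0]
width: -0.0001
```

```bash
python3 - <<'E'
from h import *
s=r.capture("side");t=r.capture("top")
a=cv2.resize(s[140:230,260:380],(800,600),interpolation=cv2.INTER_CUBIC)
cv2.imwrite("pics/l6.png",a[:,:,::-1])
a=cv2.resize(t[140:230,230:350],(800,600),interpolation=cv2.INTER_CUBIC)
cv2.imwrite("pics/l7.png",a[:,:,::-1])
for b in blobs(s,"blue",30): print(b[0],b[1])
g=[b for b in blobs(s,"blue",60) if 260<b[1][0]<330][0]
p=onplane("side",g[1],.088)[:2]-[.647,.1]; print("lever deg",np.degrees(np.arctan2(p[1],-p[0])),np.hypot(*p))
E
```

```text
[ 99  26  24  42 377] [110.8  46.9]
[ 144   33   48   49 1562] [166.6  56.2]
[350  81  57  53 938] [379.7 108.9]
[281 157  19   8 104] [290. 160.]
lever deg 30.837235183176183 0.16587750108091842
```

View pics/l6.png

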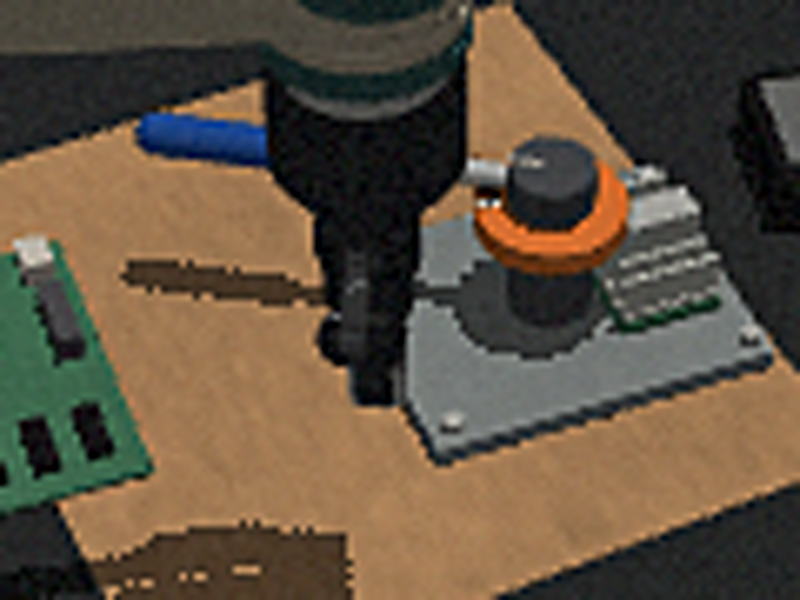

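View pics/l7.png

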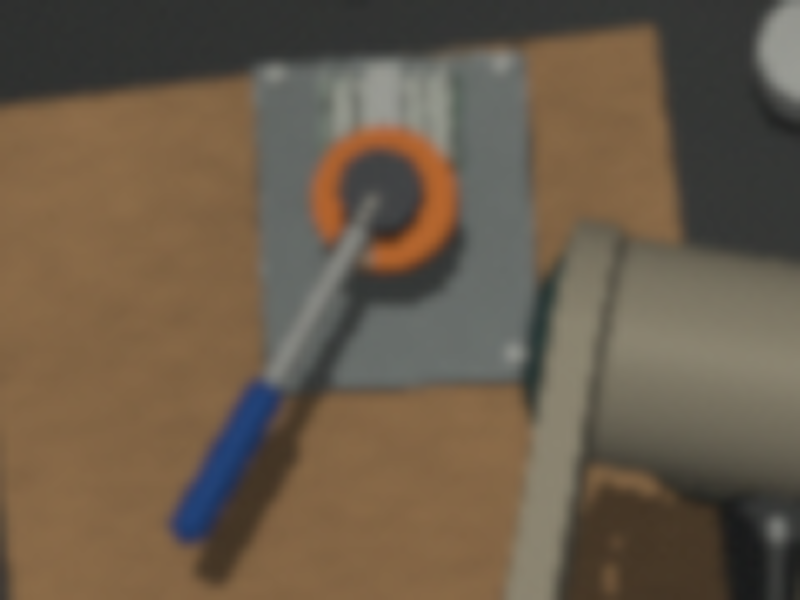

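Lever at about 31°, with the disc seated about one click earlier (roughly 15° before) and the white line clear of it: first click. Next, the knob.

Request:
{"fn": "send_rows", "kwargs": {
  "increments": [
    {"translation": [6, -45, 0], "rot": [0, 0, 0], "jaw": 0},
    {"translation": [13, -90, 0], "rot": [0, 0, 0], "jaw": 0},
    {"translation": [20, -135, 0], "rot": [0, 0, 0], "jaw": 0},
    {"translation": [28, -180, 0], "rot": [0, 0, 0], "jaw": 0},
    {"translation": [31, -195, 0], "rot": [0, 0, 0], "jaw": 0},
    {"translation": [31, -195, -20], "rot": [0, 0, 0], "jaw": 0},
    {"translation": [31, -195, -40], "rot": [0, 0, 0], "jaw": 0},
    {"translation": [31, -195, -40], "rot": [0, 0, 0], "jaw": 0}
  ]
}}

```text
t: 9.45
eef_pos: [0.5449, -0.2442, 0.2743]
ee_rot: [0.975, -0.22, -0.001, 0.004]
ft_force: [-0.5, 1.2, 0.4]
width: 0.0002
```

```bash
python3 - <<'E'
from h import *
s=r.capture("side")
print(r.read_state()["ft_force"],r.read_state()["eef_pos"])
a=cv2.resize(s[200:320,290:430],(700,600),interpolation=cv2.INTER_CUBIC)
cv2.imwrite("pics/k4.png",a[:,:,::-1])
E
```

```text
[-0.04212631  0.24658892  0.32965551] [ 0.54523202 -0.24440663  0.27630803]
```

View pics/k4.png

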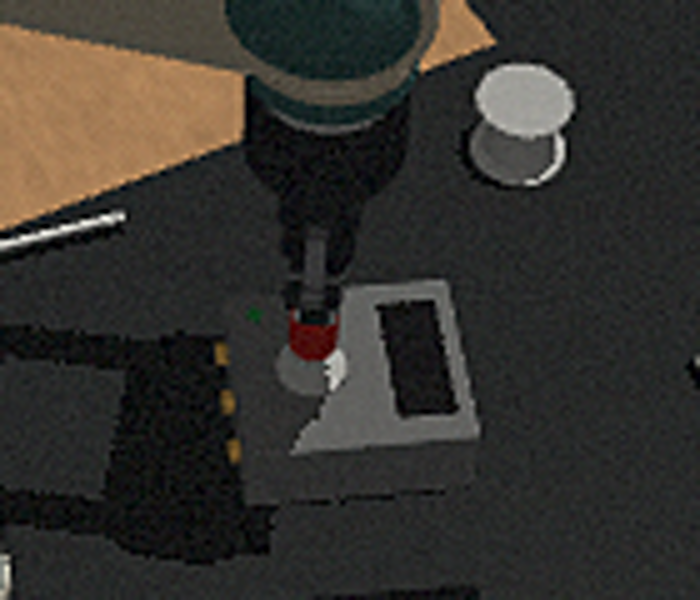

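The closed fingertips sit just above the knob (around (313,320)). Pressing down in small steps.

Request:
{"fn": "send_rows", "kwargs": {
  "increments": [
    {"translation": [0, 2, -4], "rot": [0, 0, 0], "jaw": 0},
    {"translation": [0, 2, -7], "rot": [0, 0, 0], "jaw": 0},
    {"translation": [0, 2, -10], "rot": [0, 0, 0], "jaw": 0},
    {"translation": [0, 2, -13], "rot": [0, 0, 0], "jaw": 0},
    {"translation": [0, 2, -16], "rot": [0, 0, 0], "jaw": 0},
    {"translation": [0, 2, -18], "rot": [0, 0, 0], "jaw": 0},
    {"translation": [0, 2, -18], "rot": [0, 0, 0], "jaw": 0}
  ]
}}

```text
t: 10.2
eef_pos: [0.5451, -0.2424, 0.2578]
ee_rot: [0.975, -0.22, 0.0, 0.005]
ft_force: [0.2, -0.1, 0.8]
width: -0.0005
```

Request:
{"fn": "send_rows", "kwargs": {
  "increments": [
    {"translation": [0, 0, -1.5], "rot": [0, 0, 0], "jaw": 0},
    {"translation": [0, 0, -3], "rot": [0, 0, 0], "jaw": 0},
    {"translation": [0, 0, -3], "rot": [0, 0, 0], "jaw": 0}
  ]
}}

```text
t: 10.5
eef_pos: [0.5452, -0.2424, 0.2573]
ee_rot: [0.975, -0.22, 0.001, 0.005]
ft_force: [-5.6, 3.5, 14.0]
width: -0.0001
```

Hard stop felt (14 N at z=0.2573, which matches the knob fully in). Lifting away.

Request:
{"fn": "send_rows", "kwargs": {
  "increments": [
    {"translation": [0, 0, 20], "rot": [0, 0, 0], "jaw": 0},
    {"translation": [0, 0, 50], "rot": [0, 0, 0], "jaw": 0},
    {"translation": [-20, -40, 80], "rot": [0, 0, 0], "jaw": 0},
    {"translation": [-50, -75, 90], "rot": [0, 0, 0], "jaw": 0},
    {"translation": [-90, -100, 90], "rot": [0, 0, 0], "jaw": 0},
    {"translation": [-130, -120, 90], "rot": [0, 0, 0], "jaw": 0},
    {"translation": [-170, -140, 90], "rot": [0, 0, 0], "jaw": 0},
    {"translation": [-170, -140, 90], "rot": [0, 0, 0], "jaw": 0}
  ]
}}

```text
t: 11.3
eef_pos: [0.3716, -0.3846, 0.3476]
ee_rot: [0.975, -0.223, 0.001, 0.005]
ft_force: [1.3, 0.5, -0.6]
width: 0.0002
```

```bash
python3 - <<'E'
from h import *
s=r.capture("side");t=r.capture("top")
st=r.read_state();print(st["ft_force"],st["joint_vel"].round(3),st["t"])
cv2.imwrite("pics/f1.png",s[:,:,::-1])
a=cv2.resize(s[140:230,260:380],(800,600),interpolation=cv2.INTER_CUBIC)
cv2.imwrite("pics/f2.png",a[:,:,::-1])
print([(b[0],b[1]) for b in blobs(s,"red")])
i0=cv2.imread("pics/side0.png")[:,:,::-1]
d=np.abs(i0.astype(int)-s).max(2)
print("board/reel/can/jar diff",d[175:218,240:282].mean(),d[210:240,383:407].mean(),d[88:140,300:320].mean(),d[300:325,273:295].mean())
E
```

```text
[0.5697512  1.53368805 1.3101191 ] [ 0.042  0.018 -0.015  0.002 -0.002  0.005] 11.4
[(array([348, 262,   9,   8,  60], dtype=int32), array([352.1, 265.6])), (array([350, 327,  11,  10,  85], dtype=int32), array([355.3, 331.1]))]
board/reel/can/jar diff 52.038205980066444 5.429166666666666 4.990384615384615 13.872727272727273
```

View pics/f1.png

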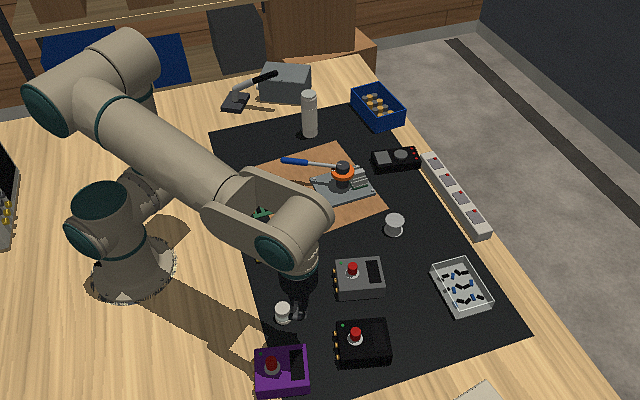

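View pics/f2.png

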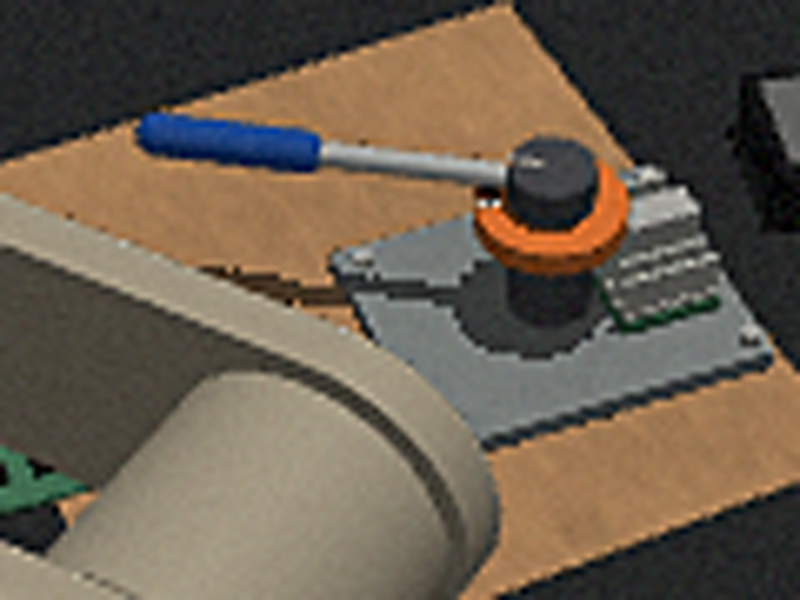

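```bash
python3 - <<'E'
from workcell import r
print(r.close_job())
E
```

```text
the job is handed in; nothing more can be done
None
```

The job is done and handed in at about 11.4 s of the 66 s allowed. `close_job` gave no verdict.

- **Red knob out:** I pulled it up to its upper stop, where the force reached about 11 N with no more travel. In the side view it then stood about 3 px higher.
- **Lever:** I pushed it clockwise at about 2 N. The disc seated at about 39° of lever travel, where the force rose to about 9 N. The lever then jumped ahead out of contact, the force fell to zero, and I backed off. It stands about 31° past pointing straight at the robot, with the white start line exposed. That fits the first click only: a total travel of 0.93 rad against a seat felt at about 0.68 rad.
- **Red knob back in:** I pressed it to the lower stop with closed fingers (14 N), then lifted away. Its centre in the side view is back exactly at its starting pixel (352.1, 265.6).

**Last checks:**
- The reel and spray can compare unchanged with the first picture, and the flux jar looks to be in the same place.
- My image comparison of the board and jar at the end was spoiled by the arm and its shadow. The board and part of the screwdriver were hidden behind the arm. The board looked unmoved in the earlier pictures.
- I did not read the black click lines themselves. The first-click conclusion rests on the force, the jump and the angle.

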